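Weigh a printed gear blank on the trip balance

TASK

Weigh the big printed gear on the two-pan balance: set it gently, hub up, on the left pan, then stand the 200 g and the 100 g brass weights on the right pan, and slide the poise along the front beam until the balance beam rests level, its pointer on the middle mark. Leave the 500 g weight and everything else on the table where they are.

Things in the scene. Friction and masses are not known exactly. Their poses are not given: they have to be found in the camera images.
- gear_center (a point): The part to weigh: a grey 3D-printed gear blank, a toothed disc 124 mm across and 30 mm thick with a round hub 44 mm across standing 29 mm above the disc, 59 mm tall in all, lying hub up on the table. Its weight is unknown, 320 to 475 g. This point is on its axis half-way up, 29.5 mm above its underside; z is the axis. Grip it by the hub.
- w500_center (a point): Brass cylinder weight with a round knob, the largest of three, 500 g: body 43 mm across and 37 mm high, knob 25 mm across, 54 mm tall in all. Too heavy for this job; leave it. This point is on its axis half-way up (27 mm above its underside); z is the axis.
- w200_center (a point): Brass cylinder weight, the middle one, 200 g: body 31 mm across and 29 mm high, on a short neck a round knob 19 mm across and 11 mm high, 44 mm tall in all. This point is on its axis half-way up (22 mm above its underside); z is the axis.
- w100_center (a point): Brass cylinder weight, the smallest, 100 g: body 24 mm across and 23 mm high, on a short neck a round knob 16 mm across and 10 mm high, 37 mm tall in all. This point is on its axis half-way up (18.5 mm above its underside); z is the axis.
- balance: Fixed grey base of a laboratory trip balance, 125 x 300 mm, that carries the beam at its middle. Origin: centre of its underside on the table. Its x axis points from the front (graduated beam, robot's side) to the back, its y axis from the right pan to the left pan. A white index plate 34 mm wide with its middle mark stands between the pans, up to 143 mm high, and the black pointer in front of it reaches 163 mm high.
- pan_left_top (a point): Centre of the top face of the left pan (base +y side), a flat steel disc of 150 mm diameter, 95 mm from the balance's middle, 104 mm above the table when the beam is level. A linkage keeps it horizontal, so a load counts the same anywhere on the pan. It moves up to 11 mm up or down with the beam.
- pan_right_top (a point): The same for the right pan (base -y side), which takes the weights.
- pan_left: The left pan itself; its origin is on its pivot, 34 mm below the top face.
- pan_right: The right pan itself; its origin is on its pivot, 34 mm below the top face.
- beam (a joint): Tilt of the balance beam (rad): 0 level, positive when the right pan is down, negative when the left pan is down; stops at -0.12 and 0.12. Away from the stops it tilts 0.0030 rad for each gram by which one side is heavier (the poise counted on the right). The empty beam is level with the poise at 0. It is damped and settles in about a second.
- poise (a joint): Position of the sliding poise along the graduated beam (m): 0 at the left end, 0.19 at the right end; 1 mm to the right counts as 1.05 g on the right pan, so the whole travel counts as 200 g. It stays where it is left (about 0.6 N to slide).
- poise_tab (a point): Centre of the poise's upright thumb tab, 10 mm wide along the beam, 16 mm across it, 30 mm high. The graduated beam runs along the base's y axis, 105 mm in front (-x) of the balance's middle; level, its top edge is 77 mm and the tab's top 112 mm above the table. Its ends rise and fall up to 14 mm: push the tab sideways along the beam rather than hold it, and let go to see where the beam rests.
- pinion: Bystander: small printed gear 44 mm across, 22 mm tall; origin centre of underside.
- pen: Bystander: blue 3D pen 165 mm long, 28 mm thick, lying along its x axis.
- caliper: Bystander: digital caliper 200 mm long lying flat along its x axis, 14 mm thick.
- bracket: Bystander: printed angle bracket 60 x 40 x 36 mm beyond the weights; origin under its middle.
- glue: Bystander: glue stick standing, 27 mm across, 96 mm tall.
- driver: Bystander: screwdriver 170 mm long lying behind the balance along its x axis.
- gear: The same gear blank as a whole, its origin at the centre of its underside.
- w200: The same 200 g weight as a whole, its origin at the centre of its underside.
- w100: The same 100 g weight as a whole, its origin at the centre of its underside.
There are look-alikes about, which are no part of the job. What is shaped like the w100 but turquoise is not meant. What is shaped like the w200 but purple is not meant.

How it is judged (in metres and radians):
On the way, in this order (a step that is already met when the one before it is completed fails the run):
1. the gear sits hub up on the left pan (horizontal distance between gear_center and pan_left_top below 0.05 m and z of gear_center in the frame of pan_left_top between 0.024 and 0.035 m and angle between gear_center's own z axis and vertical below 0.1 rad), for 0.2 s.
2. the 200 g and 100 g weights stand on the right pan, the gear on the left pan (all of step 1 and horizontal distance between each of w200_center, w100_center and pan_right_top below 0.065 m and z of w200_center in the frame of pan_right_top between 0.017 and 0.027 m and angle between each of w200_center, w100_center's own z axis and vertical below 0.1 rad and z of w100_center in the frame of pan_right_top between 0.0135 and 0.0235 m), for 0.2 s.
At the end, for the whole second after the job is handed in: The beam rests within 0.02 rad of level (pointer on the middle mark) with the gear upright, hub up, on the left pan (axis within 50 mm of the pan's centre) and the 200 g and 100 g weights upright on the right pan (axes within 65 mm of its centre) (all of step 2 and value of joint beam between -0.02 and 0.02 rad and velocity of joint beam between -0.03 and 0.03 rad/s); the robot touches nothing.
It fails at once if a bystander (small gear, 3D pen, caliper, bracket, glue stick, screwdriver) is moved more than 25 mm (distance of any of pinion, pen, caliper, bracket, glue, driver from where it was at the start of the episode above 0.025 m).
It fails at once if the 500 g weight is moved more than 25 mm (distance of w500_center from where it was at the start of the episode above 0.025 m).
It fails at once if the gear, the 200 g or the 100 g weight tips over (angle between any of gear_center, w200_center, w100_center's own z axis and vertical above 0.7 rad).
It fails at once if a pan is struck or pressed with over 35 N (contact force between any of pan_left, pan_right and anything else above 35 N).
It fails at once if the gear or a weight is dropped: it moves faster than 0.6 m/s out of the fingers (a free fall of about 2 cm) ((linear speed of gear above 0.6 m/s and contact force between the fingers and gear below 0.1 N) or (linear speed of w200 above 0.6 m/s and contact force between the fingers and w200 below 0.1 N) or (linear speed of w100 above 0.6 m/s and contact force between the fingers and w100 below 0.1 N)).
It also fails if it takes over 72 s, if anything falls off the work surface, if the arm or the gripper's body presses on something with over 40 N, if the wrist force passes 120 N, or if a joint passes its speed limit or range.

ROBOT

A 6-joint arm with a two-finger parallel gripper is mounted at the origin on the work surface. World frame = base frame: x ahead of the robot, y to its left, z up, the work surface at z = 0. Lengths are in mm, angles in rad, forces in N, time in s.
With the tool pointing down it reaches from about 350 to 975 mm from the base axis. Payload 7.1 kg.
Tool frame: the origin (TCP) lies between the finger pads; the fingertips stand 8 mm ahead of it and the grasp point (between the pads) lies 11 mm behind it (ctrl.tips_ahead is the distance from the TCP to the fingertips, in mm); y points along the fingers, z is the direction in which the jaws open and shut, and the axes are right-handed (so a half turn about y gives the same grasp; the last joint's range is limited). The gripper opens to 88 mm and grips with 3 to 60 N. Pads are 20 mm wide; open, the fingers measure 115 mm over their backs; the gripper's body (75 mm by 178 mm) begins 61 mm behind the grasp point.
Start: joints at [-1.207, 0.423, 1.63, -0, 1.089, -0.019], TCP at [233.466, -579.74, 230.675] pointing down, gripper open.
Joint ranges: [-3, 3], [-0.9, 2.11], [0.09, 2.58], [-1.31, 4.45], [0.11, 2.69], [-2.54, 2.54]. Speed limits (rad/s): [2.39, 2.39, 3.01, 3.14, 3.14, 3.14].

INTERFACE

Orientations are given as a rotation vector (axis times angle).
In Python, from workcell import ctrl gives the robot as it stands.
- The arm moves only by the shell command python3 -m creep 'ROWS'. ROWS is JSON, a list of rows, each an object of numbers: "tx", "ty", "tz": the shift along the world's x, y, z in mm; "rx", "ry", "rz": the turn, a rotation vector about the world's x, y, z in rad; "fingers": the closure in counts, from 0 (fully open) to 255 (shut). A call has 1 to 10 rows; each row is the pose to reach, as a shift and turn from the pose commanded when the call began; what a row does not reach only later rows make up. A row lasts 1/8 s, in which the tool goes at most 62.5 mm and 10.7 degrees, less where a joint would pass 70% of its speed; a pose out of reach is approached as far as the arm can. A call with a gripper value outside its range is refused whole. The fingers move at their own pace and stop on an object; the grip force is fixed at half the most. Time passes only in rows, so rows that repeat a pose let the fingers close. It gives the time, the measured TCP pose, the force and the opening at its end, in the units of the state.
- ctrl.get_obs(): the state, without advancing time (a new reading comes with each control period).
- ctrl.get_image(name): name is "side" or "top" or "wrist"; returns a dict with "pixels" (400x640x3 uint8, blue, green, red), "intrinsics" (3x3 intrinsics, pixels), "rvec" (rotation vector, rad) and "tvec" (3), from world to camera coordinates, as OpenCV has them. Camera axes: x right, y down, z forward; pixel columns grow to the right and rows downward; lengths in mm; the calibration is good to about 2 mm. A picture is of the moment at which its call begins. There is no depth.
- ctrl.close_job(): hands the job in, once; it reports no verdict.
The state is a dict: "t": time; "qpos": joint angles; "qvel": joint speeds; "joint_torque": joint torques, N m; "ee_pos": TCP position; "orientation": TCP orientation; "ft_force": force on the tool from outside, world axes, zero at the start; "moment": the same for the moment, N m; "width": finger opening in mm.
Only numpy, scipy, OpenCV 4.12 (cv2) and the standard library are available. Lean on these libraries where they do the work, as an engineer would, in place of code of your own. Each camera call takes 0.05 s, during which the arm holds its last target.

## Working session

There is one attempt and no reset: what is moved stays moved. The work goes in short steps, Python scripts to look and compute and a shell command to move; the robot and the scene stay as the last step left them, time stands still between calls to the robot, and variables do not carry over. Pictures are saved under pics/ and viewed, and the job is handed in when it is done.

```bash
ls; mkdir -p pics
cat > h.py <<'E'
import numpy as np, cv2
from workcell import ctrl
def snap(name,fn):
    im=ctrl.get_image(name); np.savez('pics/'+fn+'.npz',px=im['pixels'],K=im['intrinsics'],r=im['rvec'],t=im['tvec']); cv2.imwrite('pics/'+fn+'.png',im['pixels']); return im
def load(fn):
    d=np.load('pics/'+fn+'.npz'); return d
def crop(fn,x0,y0,x1,y1,out,s=4):
    p=load(fn)['px'][y0:y1,x0:x1]; cv2.imwrite('pics/'+out+'.png',cv2.resize(p,None,fx=s,fy=s,interpolation=cv2.INTER_CUBIC))
def ray(fn,u,v):
    d=load(fn);K=np.array(d['K'],float);R=cv2.Rodrigues(np.array(d['r'],float))[0];t=np.array(d['t'],float).ravel()
    w=R.T@np.linalg.solve(K,[u,v,1.]);return -R.T@t,w/np.linalg.norm(w)
def atz(fn,u,v,z):
    c,w=ray(fn,u,v);return c+w*(z-c[2])/w[2]
def tri(*obs):
    A=np.zeros((3,3));b=np.zeros(3);L=[]
    for o in obs:
        c,w=ray(*o);P=np.eye(3)-np.outer(w,w);A+=P;b+=P@c;L.append((c,P))
    x=np.linalg.solve(A,b);return x,[float(np.linalg.norm(P@(x-c))) for c,P in L]
def proj(fn,X):
    d=load(fn);return cv2.projectPoints(np.array(X,float).reshape(-1,1,3),np.array(d['r'],float),np.array(d['t'],float),np.array(d['K'],float),None)[0].reshape(-1,2)
E
python3 - <<'E'
from h import *
for n in('side','top','wrist'):
    im=snap(n,n+'0')
    R=cv2.Rodrigues(np.array(im['rvec'],float))[0];print(n,(-R.T@np.array(im['tvec'],float).ravel()).round(),R[2].round(2),im['intrinsics'][0][0])
o=ctrl.get_obs();print(o)
E
```

```text
pics
side [ 427. -830.  934.] [ 0.12  0.66 -0.74] 488.2595229010641
top [ 493.  -57. 1096.] [ 0.07 -0.01 -1.  ] 418.1308689647745
wrist [ 309. -549.  383.] [-0.28 -0.11 -0.96] 305.6276553892919
{'t': 0.15, 'qpos': array([-1.20700799e+00,  4.23694990e-01,  1.63047275e+00,  3.67998617e-05,
        1.08861810e+00, -1.89914848e-02]), 'qvel': array([-0.00098052, -0.00276702, -0.00215558,  0.00135697,  0.00158494,
       -0.00036997]), 'joint_torque': array([ 5.77721148e-04, -5.44980776e+01, -2.73920077e+01,  6.44452195e-02,
        2.05202488e-02, -8.90602655e-05]), 'ee_pos': array([ 233.32944308, -579.3691315 ,  230.07811836]), 'orientation': array([-0.38999242,  2.01313382, -2.01071338]), 'ft_force': array([ 0.65916224,  0.44471169, -0.01516801]), 'moment': array([-0.00671788,  0.02252933,  0.00558233]), 'width': 87.96663293263522}
```

View pics/side0.png

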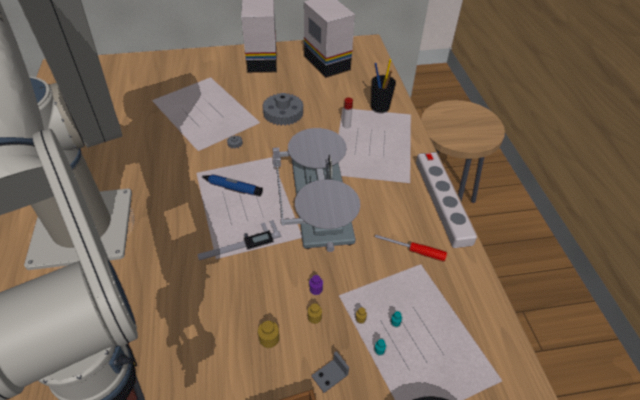

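View pics/top0.png

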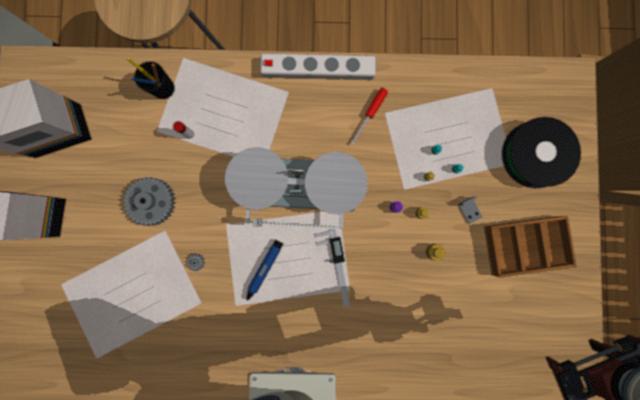

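View pics/wrist0.png

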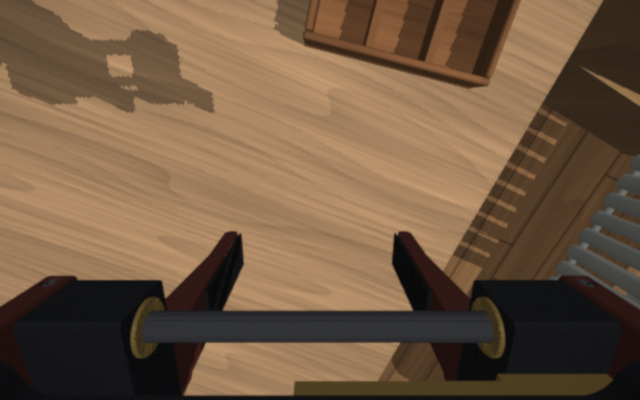

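Candidates (top view): the gear is at (148,201), with the pinion at (195,262) as its look-alike. The brass weights are at (437,252), the largest, then (422,212) and (429,176). The look-alikes are purple at (396,207) and turquoise at (436,149) and (457,168). I'll check these in close crops.

Run:
```python
from h import *
crop('top0',370,130,490,270,'c1',4); crop('side0',250,260,420,370,'c2',4)
crop('top0',100,140,380,290,'c3',2.8); crop('side0',220,80,380,260,'c4',3.3)
```

```text
(no output)
```

View pics/c1.png

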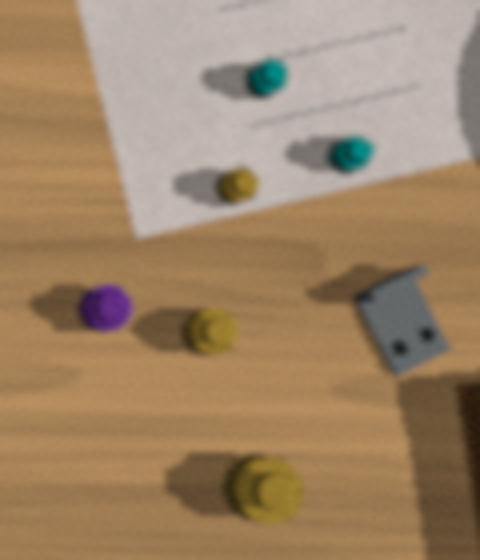

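View pics/c2.png

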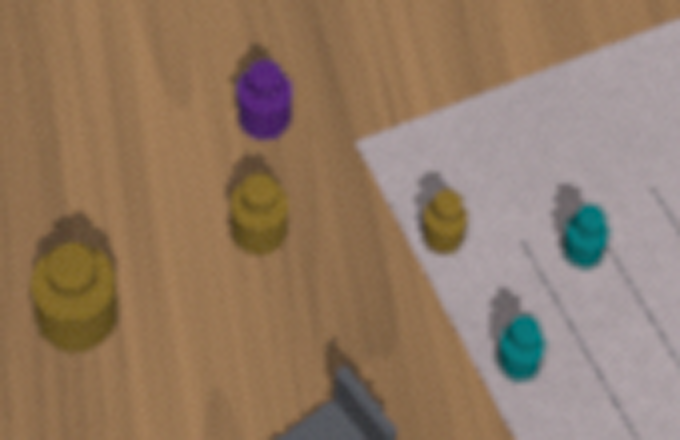

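View pics/c3.png

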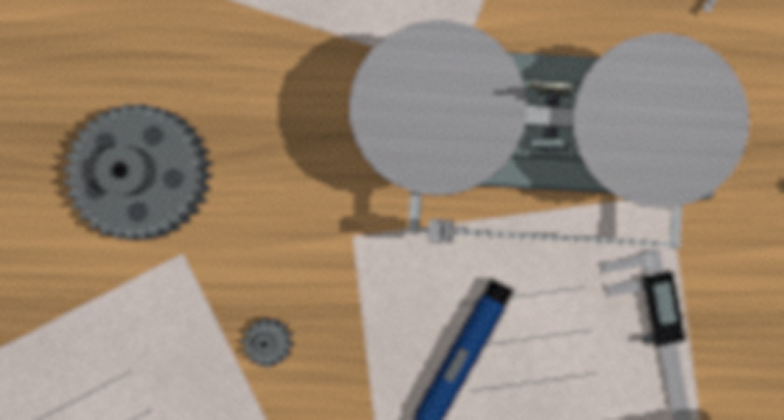

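View pics/c4.png

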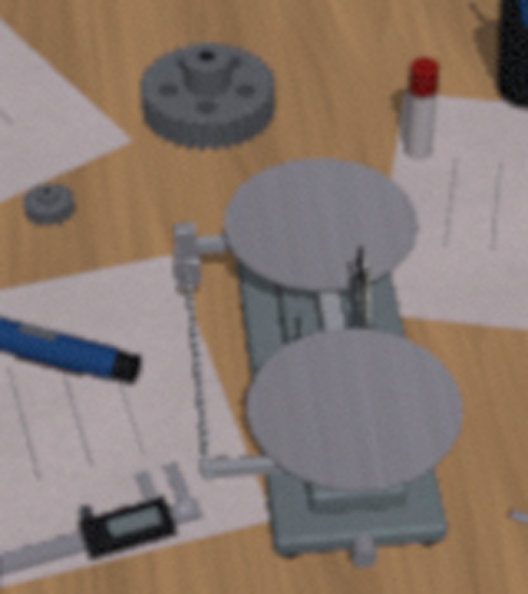

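Run:
```python
from h import *
for n,a,b in [('w200',(422.8,211.7),(314.8,307)),('w100',(429,175.6),(361.3,310.3)),('gear',(142.7,200.5),(282.6,97.1)),('tab',(257.3,222),(275.7,150)),('panL',(255.9,178),(317.2,147.2)),('panR',(335.9,182.7),(327.4,203.1))]:
    x,e=tri(('top0',*a),('side0',*b));print(n,x.round(1),np.round(e,1))
for n,a,b in[('w500',(437,253),0),('glue',(178,127),96),('purple',(396,207),40),('pinion',(195,262),22)]:
    print(n,atz('top0',*a,b).round())
```

```text
w200 [ 522.2 -323.9   33.9] [0.4 0.4]
w100 [ 616.6 -342.    26.1] [1.3 1.3]
gear [538.4 378.3  54.2] [1.3 1.3]
tab [489.2  84.6 110.3] [0.2 0.2]
panL [595.   92.4  98.7] [1.2 1.2]
panR [586.9 -99.2  97.7] [1. 1.]
w500 [ 416. -370.    0.]
glue [714. 284.  96.]
purple [ 532. -254.   40.]
pinion [385. 252.  22.]
```

Run:
```python
from h import *
o=ctrl.get_obs();R=cv2.Rodrigues(np.array(o['orientation']))[0];print(R.round(2), ctrl.tips_ahead)
print('yaw of jaw',np.degrees(np.arctan2(R[1,2],R[0,2])))
```

```text
[[-0.93 -0.    0.37]
 [-0.37  0.   -0.93]
 [-0.   -1.   -0.  ]] 8.0
yaw of jaw -68.06930853850157
```

```bash
python3 -m creep '[{"tx":65,"ty":20,"tz":10},{"tx":110,"ty":60,"tz":20},{"tx":150,"ty":105,"tz":20,"rz":0.15},{"tx":180,"ty":155,"tz":20,"rz":0.3},{"tx":205,"ty":210,"tz":20,"rz":0.45},{"tx":225,"ty":265,"tz":20,"rz":0.6},{"tx":240,"ty":320,"tz":20,"rz":0.75},{"tx":250,"ty":380,"tz":20,"rz":0.9},{"tx":255,"ty":440,"tz":20,"rz":1.05},{"tx":260,"ty":500,"tz":20,"rz":1.19}]'
```

```text
schema error: expected keys tx, ty, tz, rx, ry, rz, fingers
```

```bash
python3 -m creep '[{"tx":5,"ty":60},{"tx":10,"ty":120},{"tx":15,"ty":180},{"tx":20,"ty":240},{"tx":25,"ty":300},{"tx":35,"ty":360},{"tx":45,"ty":410,"tz":-20},{"tx":45,"ty":410,"tz":-50},{"tx":45,"ty":410,"tz":-50}]'
python3 - <<'E'
from h import *
snap('wrist','wr1')
print(ctrl.get_obs()['ee_pos'],ctrl.get_obs()['orientation'],ctrl.get_obs()['qpos'])
E
```

```text
[ 233.38887506 -579.45716057  230.19273153] [-0.38991526  2.01280871 -2.01099553] [-1.20697515e+00  4.23588213e-01  1.63035075e+00  5.06939325e-05
  1.08854396e+00 -1.89580449e-02]schema error: expected keys tx, ty, tz, rx, ry, rz, fingers
```

View pics/wr1.png

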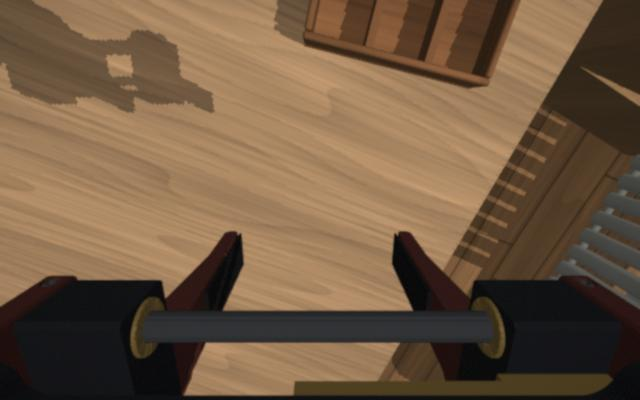

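All keys are needed in every row, so both calls were refused and nothing moved.

```bash
python3 -m creep '[{"tx":50,"ty":30,"tz":10,"rx":0,"ry":0,"rz":0,"fingers":0},{"tx":95,"ty":70,"tz":20,"rx":0,"ry":0,"rz":0,"fingers":0},{"tx":135,"ty":115,"tz":20,"rx":0,"ry":0,"rz":0.15,"fingers":0},{"tx":170,"ty":165,"tz":20,"rx":0,"ry":0,"rz":0.3,"fingers":0},{"tx":200,"ty":215,"tz":20,"rx":0,"ry":0,"rz":0.45,"fingers":0},{"tx":220,"ty":270,"tz":20,"rx":0,"ry":0,"rz":0.6,"fingers":0},{"tx":235,"ty":325,"tz":20,"rx":0,"ry":0,"rz":0.75,"fingers":0},{"tx":245,"ty":385,"tz":20,"rx":0,"ry":0,"rz":0.9,"fingers":0},{"tx":255,"ty":445,"tz":20,"rx":0,"ry":0,"rz":1.05,"fingers":0},{"tx":260,"ty":500,"tz":20,"rx":0,"ry":0,"rz":1.19,"fingers":0}]'
```

```text
t: 1.45
ee_pos: [493.6, -77.7, 250.8]
orientation: [-1.212, 1.204, -1.204]
ft_force: [0.6, 0.5, 0.6]
width: 88.3
```

```bash
python3 -m creep '[{"tx":5,"ty":60,"tz":0,"rx":0,"ry":0,"rz":0,"fingers":0},{"tx":10,"ty":120,"tz":0,"rx":0,"ry":0,"rz":0,"fingers":0},{"tx":15,"ty":180,"tz":0,"rx":0,"ry":0,"rz":0,"fingers":0},{"tx":20,"ty":240,"tz":0,"rx":0,"ry":0,"rz":0,"fingers":0},{"tx":25,"ty":300,"tz":0,"rx":0,"ry":0,"rz":0,"fingers":0},{"tx":35,"ty":360,"tz":0,"rx":0,"ry":0,"rz":0,"fingers":0},{"tx":45,"ty":410,"tz":-20,"rx":0,"ry":0,"rz":0,"fingers":0},{"tx":45,"ty":410,"tz":-50,"rx":0,"ry":0,"rz":0,"fingers":0},{"tx":45,"ty":410,"tz":-50,"rx":0,"ry":0,"rz":0,"fingers":0}]'
python3 - <<'E'
from h import *
snap('wrist','wr1')
o=ctrl.get_obs()
print(o['qpos'],cv2.Rodrigues(o['orientation'])[0].round(3))
E
```

```text
t: 2.58
ee_pos: [536.6, 329.8, 198.0]
orientation: [-1.216, 1.209, -1.207]
ft_force: [-0.4, 0.1, 0.0]
width: 87.9
[ 5.31481856e-01  4.67439270e-01  1.63782257e+00 -3.68725688e-05
  1.03919406e+00  5.29277649e-01] [[ 0.002 -0.002  1.   ]
 [-1.    -0.001  0.002]
 [ 0.001 -1.    -0.002]]
```

View pics/wr1.png

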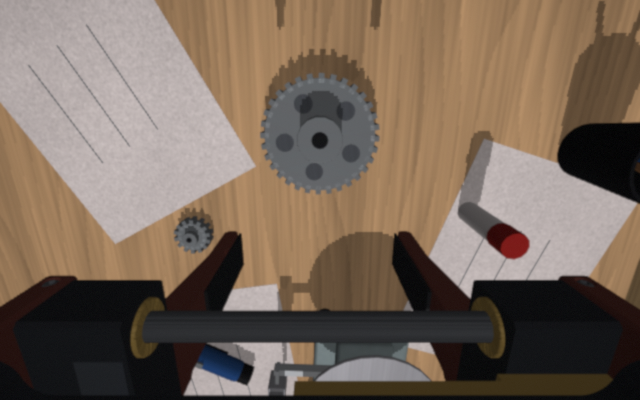

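Wrist view: the gear's bore is at (320,140), the pinion at (193,232) and the glue cap at (515,245).

Run:
```python
from h import *
a=('top0',142.7,200.5);b=('side0',282.6,97.1);c=('wr1',320,140)
print(tri(a,c),tri(b,c),tri(a,b,c)); print(atz(*c,59),atz(*a,59),atz(*b,59))
```

```text
(array([537.51130291, 377.61054345,  55.94709939]), [0.4283411892467335, 0.42834118924634373]) (array([538.8033196 , 377.37180115,  54.80887228]), [0.8631332518867256, 0.8631332518867116]) (array([538.24594886, 377.62525839,  54.89500158]), [1.1989703456298568, 1.4518452228319614, 0.34710171869026785])
[537.92606927 377.94040701  59.        ] [536.95461335 376.36135663  59.        ] [539.12688689 371.56134216  59.        ]
```

```bash
python3 -m creep '[{"tx":0,"ty":48,"tz":0,"rx":0,"ry":0,"rz":0,"fingers":0},{"tx":0,"ty":48,"tz":-50,"rx":0,"ry":0,"rz":0,"fingers":0},{"tx":0,"ty":48,"tz":-100,"rx":0,"ry":0,"rz":0,"fingers":0},{"tx":0,"ty":48,"tz":-130,"rx":0,"ry":0,"rz":0,"fingers":0},{"tx":0,"ty":48,"tz":-130,"rx":0,"ry":0,"rz":0,"fingers":0},{"tx":0,"ty":48,"tz":-130,"rx":0,"ry":0,"rz":0,"fingers":0}]'
python3 - <<'E'
from h import *
snap('wrist','wr2');crop('wr2',160,60,480,400,'wr2c',1.7)
E
```

```text
t: 3.38
ee_pos: [539.9, 378.6, 72.9]
orientation: [-1.207, 1.207, -1.208]
ft_force: [0.6, -1.3, -1.0]
width: 88.1
```

View pics/wr2c.png

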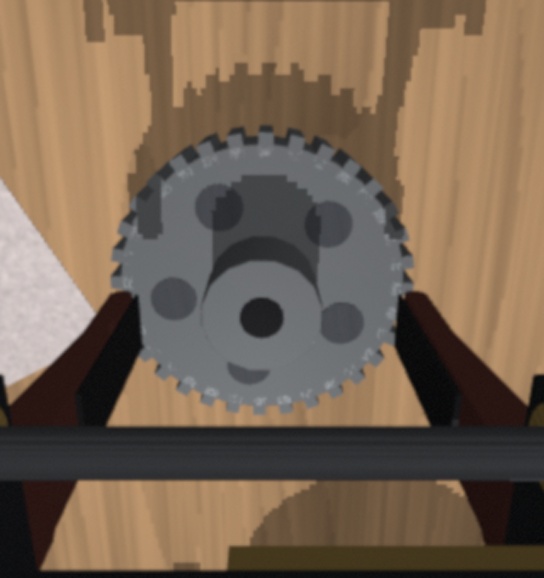

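Run:
```python
from h import *
c=('wr2',313.9,246.3);print(atz(*c,59),tri(c,('wr1',320,140)))
o=ctrl.get_obs();print(o['ee_pos'])
```

```text
[537.51534157 378.23745084  59.        ] (array([537.71880757, 377.85915075,  58.24822173]), [0.2104657733684124, 0.21046577336837186])
[540.03733636 378.82100059  73.21938206]
```

```bash
python3 -m creep '[{"tx":-2.5,"ty":-0.8,"tz":-15,"rx":0,"ry":0,"rz":0,"fingers":0},{"tx":-2.5,"ty":-0.8,"tz":-29,"rx":0,"ry":0,"rz":0,"fingers":0},{"tx":-2.5,"ty":-0.8,"tz":-29,"rx":0,"ry":0,"rz":0,"fingers":90},{"tx":-2.5,"ty":-0.8,"tz":-29,"rx":0,"ry":0,"rz":0,"fingers":255},{"tx":-2.5,"ty":-0.8,"tz":-29,"rx":0,"ry":0,"rz":0,"fingers":255},{"tx":-2.5,"ty":-0.8,"tz":-29,"rx":0,"ry":0,"rz":0,"fingers":255},{"tx":-2.5,"ty":-0.8,"tz":-29,"rx":0,"ry":0,"rz":0,"fingers":255}]'; python3 -c "
from h import *
print(ctrl.get_obs()['ft_force'])"
```

```text
t: 4.3
ee_pos: [536.3, 377.6, 42.0]
orientation: [-1.209, 1.207, -1.208]
ft_force: [1.5, -0.3, 0.2]
width: 43.6
[ 1.53796069 -0.29625828  0.23986713]
```

```bash
python3 -m creep '[{"tx":0,"ty":0,"tz":30,"rx":0,"ry":0,"rz":0,"fingers":255},{"tx":0,"ty":0,"tz":80,"rx":0,"ry":0,"rz":0,"fingers":255},{"tx":0,"ty":-30,"tz":120,"rx":0,"ry":0,"rz":0,"fingers":255},{"tx":10,"ty":-80,"tz":140,"rx":0,"ry":0,"rz":0,"fingers":255},{"tx":10,"ty":-80,"tz":140,"rx":0,"ry":0,"rz":0,"fingers":255},{"tx":10,"ty":-80,"tz":140,"rx":0,"ry":0,"rz":0,"fingers":255}]'; for i in 1 2 3 4; do python3 -m creep '[{"tx":0,"ty":0,"tz":0,"rx":0,"ry":0,"rz":0,"fingers":255}]' | tail -2; done
python3 - <<'E'
from h import *
snap('wrist','wr3')
o=ctrl.get_obs();print(o['ft_force'],o['ee_pos'],o['t'])
E
```

```text
t: 5.05
ee_pos: [545.6, 297.3, 181.2]
orientation: [-1.21, 1.209, -1.208]
ft_force: [0.1, -0.2, -4.4]
width: 43.7
ft_force: [-0.5, 0.1, -3.5]
width: 43.2
ft_force: [-0.0, -0.8, -2.8]
width: 43.3
ft_force: [0.8, -0.2, -3.2]
width: 43.6
ft_force: [0.0, 0.3, -3.3]
width: 43.8
[-0.18543204 -0.69143603 -2.82195808] [545.89327525 297.63491486 181.56570153] 5.6
```

View pics/wr3.png

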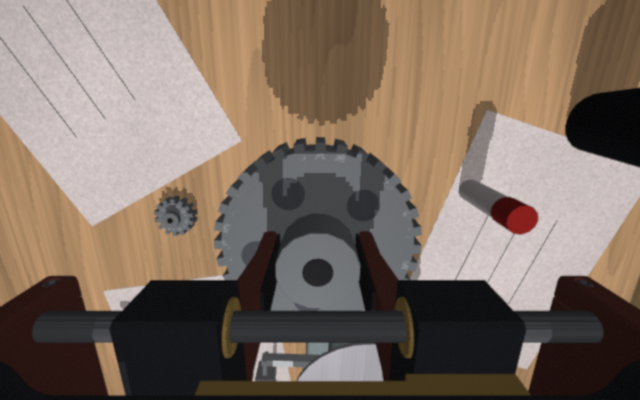

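Run:
```python
from h import *
for n,a,b in[('L',(255.9,178),(317.2,147.2)),('R',(335.9,182.7),(327.4,203.1))]:
    print(n,atz('top0',*a,104),atz('side0',*b,104))
    # overlay rim check
p=load('top0')['px'].copy()
th=np.linspace(0,2*np.pi,60)
for c in[(594.5,92),(586.5,-99)]:
    for f in('top0','side0'):
        q=proj(f,np.c_[c[0]+75*np.cos(th),c[1]+75*np.sin(th),0*th+104])
        print(f,q.min(0).round(1),q.max(0).round(1))
```

```text
L [593.24996032  91.73460127 104.        ] [595.16642806  86.59305797 104.        ]
R [585.39136628 -98.82951539 104.        ] [ 586.70052278 -104.68248339  104.        ]
top0 [224.2 146.3] [287.3 209. ]
side0 [287.1 127. ] [346.  166.3]
top0 [304.5 151. ] [367.4 213.7]
side0 [294.1 178. ] [359.7 226.8]
```

```bash
python3 -m creep '[{"tx":15,"ty":-50,"tz":0,"rx":0,"ry":0,"rz":0,"fingers":255},{"tx":30,"ty":-105,"tz":0,"rx":0,"ry":0,"rz":0,"fingers":255},{"tx":42,"ty":-160,"tz":0,"rx":0,"ry":0,"rz":0,"fingers":255},{"tx":48,"ty":-195,"tz":0,"rx":0,"ry":0,"rz":0,"fingers":255},{"tx":48,"ty":-206,"tz":-10,"rx":0,"ry":0,"rz":0,"fingers":255},{"tx":48,"ty":-206,"tz":-24,"rx":0,"ry":0,"rz":0,"fingers":255},{"tx":48,"ty":-206,"tz":-28,"rx":0,"ry":0,"rz":0,"fingers":255},{"tx":48,"ty":-206,"tz":-28,"rx":0,"ry":0,"rz":0,"fingers":255}]'
python3 - <<'E'
from h import *
snap('side','s1');crop('s1',220,80,380,260,'s1c',3.3)
E
```

```text
t: 6.6
ee_pos: [593.5, 92.7, 152.9]
orientation: [-1.212, 1.208, -1.206]
ft_force: [-0.3, 0.7, -4.0]
width: 43.6
```

View pics/s1c.png

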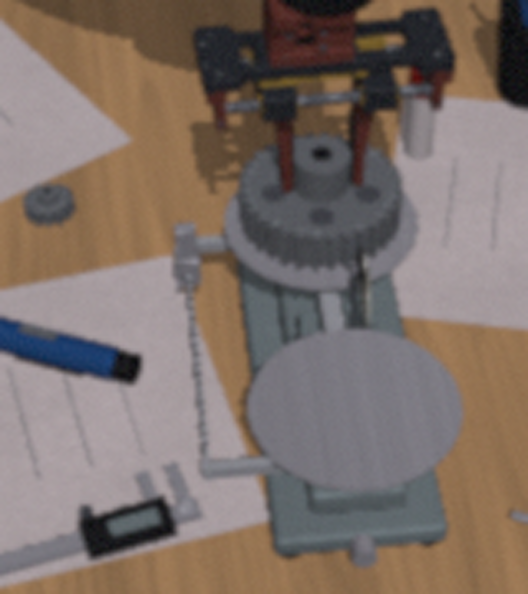

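The gear hangs centred just above the left pan. Now lowering it onto the pan.

```bash
python3 -m creep '[{"tx":0,"ty":0,"tz":-4,"rx":0,"ry":0,"rz":0,"fingers":255},{"tx":0,"ty":0,"tz":-7,"rx":0,"ry":0,"rz":0,"fingers":255},{"tx":0,"ty":0,"tz":-10,"rx":0,"ry":0,"rz":0,"fingers":255},{"tx":0,"ty":0,"tz":-13,"rx":0,"ry":0,"rz":0,"fingers":255},{"tx":0,"ty":0,"tz":-15,"rx":0,"ry":0,"rz":0,"fingers":255},{"tx":0,"ty":0,"tz":-15,"rx":0,"ry":0,"rz":0,"fingers":255},{"tx":0,"ty":0,"tz":-15,"rx":0,"ry":0,"rz":0,"fingers":255}]'
python3 - <<'E'
from h import *
snap('side','s2');crop('s2',220,80,380,260,'s2c',3.3)
for i in range(3):print(ctrl.get_obs()['ft_force'])
E
```

```text
t: 7.52
ee_pos: [593.9, 91.4, 138.7]
orientation: [-1.21, 1.208, -1.208]
ft_force: [-0.3, 0.1, -2.7]
width: 43.4
[-1.28450755  1.15084596 -3.82228574]
[-1.28450755  1.15084596 -3.82228574]
[-1.28450755  1.15084596 -3.82228574]
```

View pics/s2c.png

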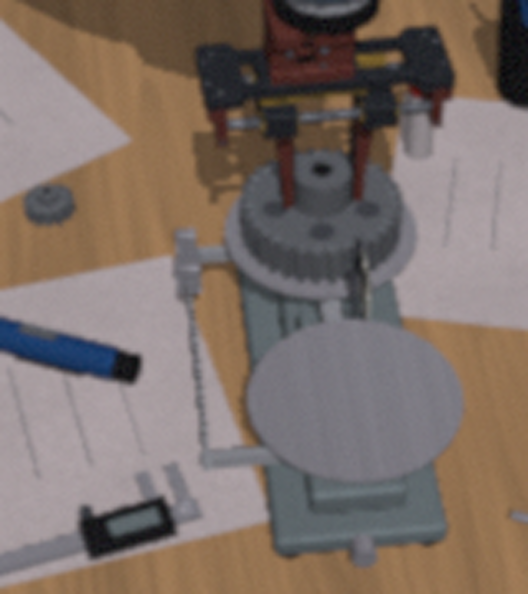

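```bash
python3 -m creep '[{"tx":0,"ty":0,"tz":-1,"rx":0,"ry":0,"rz":0,"fingers":255},{"tx":0,"ty":0,"tz":-2,"rx":0,"ry":0,"rz":0,"fingers":255},{"tx":0,"ty":0,"tz":-2,"rx":0,"ry":0,"rz":0,"fingers":255},{"tx":0,"ty":0,"tz":-2,"rx":0,"ry":0,"rz":0,"fingers":255}]'; python3 -m creep '[{"tx":0,"ty":0,"tz":0,"rx":0,"ry":0,"rz":0,"fingers":110},{"tx":0,"ty":0,"tz":0,"rx":0,"ry":0,"rz":0,"fingers":70},{"tx":0,"ty":0,"tz":0,"rx":0,"ry":0,"rz":0,"fingers":30},{"tx":0,"ty":0,"tz":0,"rx":0,"ry":0,"rz":0,"fingers":0},{"tx":0,"ty":0,"tz":25,"rx":0,"ry":0,"rz":0,"fingers":0},{"tx":0,"ty":0,"tz":75,"rx":0,"ry":0,"rz":0,"fingers":0}]';python3 - <<'E'
from h import *
snap('side','s3');crop('s3',220,80,380,260,'s3c',3.3)
E
```

```text
t: 8.07
ee_pos: [594.0, 91.5, 136.7]
orientation: [-1.21, 1.208, -1.208]
ft_force: [-1.2, -0.3, -3.3]
width: 43.7
t: 8.82
ee_pos: [592.4, 91.2, 210.5]
orientation: [-1.214, 1.211, -1.206]
ft_force: [0.9, -0.9, 0.7]
width: 87.8
```

View pics/s3c.png

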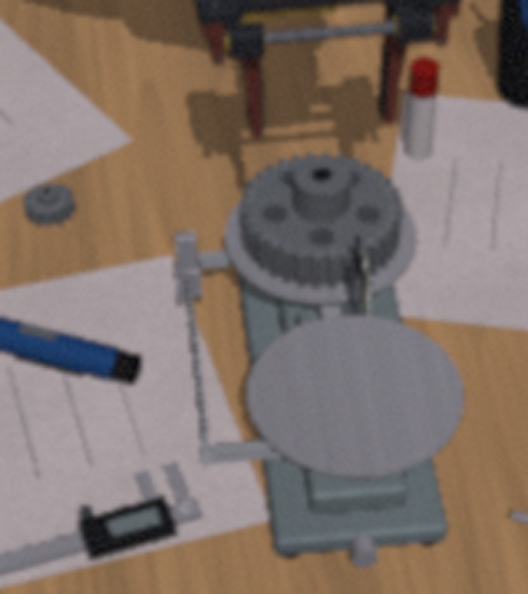

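```bash
python3 -m creep '[{"tx":-5,"ty":-60,"tz":10,"rx":0,"ry":0,"rz":0,"fingers":0},{"tx":-10,"ty":-120,"tz":10,"rx":0,"ry":0,"rz":0,"fingers":0},{"tx":-15,"ty":-180,"tz":10,"rx":0,"ry":0,"rz":0,"fingers":0},{"tx":-20,"ty":-240,"tz":10,"rx":0,"ry":0,"rz":0,"fingers":0},{"tx":-25,"ty":-300,"tz":10,"rx":0,"ry":0,"rz":0,"fingers":0},{"tx":-30,"ty":-360,"tz":0,"rx":0,"ry":0,"rz":0,"fingers":0},{"tx":-32,"ty":-415,"tz":-20,"rx":0,"ry":0,"rz":0,"fingers":60},{"tx":-32,"ty":-463,"tz":-45,"rx":0,"ry":0,"rz":0,"fingers":60},{"tx":-32,"ty":-463,"tz":-50,"rx":0,"ry":0,"rz":0,"fingers":60},{"tx":-32,"ty":-463,"tz":-50,"rx":0,"ry":0,"rz":0,"fingers":60}]'
python3 - <<'E'
from h import *
snap('wrist','wr4')
E
```

```text
t: 10.12
ee_pos: [561.5, -371.0, 161.0]
orientation: [-1.21, 1.209, -1.207]
ft_force: [0.1, -0.2, -0.9]
width: 67.2
```

View pics/wr4.png

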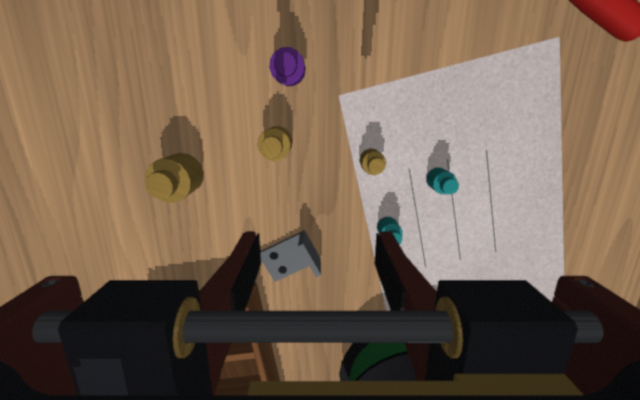

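Run:
```python
from h import *
crop('wr4',245,105,405,195,'wr4c',5)
```

```text
(no output)
```

View pics/wr4c.png

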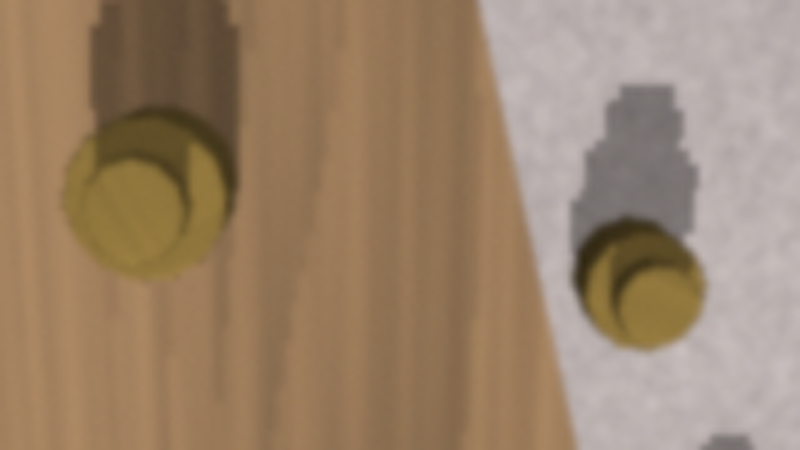

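Run:
```python
from h import *
a=('wr4',271.4,147);b=('wr4',376.6,166)
print(atz(*a,44),tri(a,('top0',422.8,211.7)),tri(a,('side0',314.8,306.3)))
print(atz(*b,37),tri(b,('top0',429,175.6)),tri(b,('side0',361.3,309.7)))
for u,v in((436,149),(457,168)):print(atz('top0',u,v,30))
print(ctrl.get_obs()['ee_pos'])
```

```text
[ 520.49390952 -326.01598466   44.        ] (array([ 520.57104023, -325.18729006,   36.33841356]), [2.2040312760349057, 2.2040312760348653]) (array([ 521.09852881, -326.58740726,   42.09518991]), [0.9396968470806087, 0.9396968470809184])
[ 615.49949982 -344.16627666   37.        ] (array([ 617.87195258, -346.27688572,   16.7436676 ]), [2.406501340745294, 2.4065013407451565]) (array([ 616.41446746, -344.84254413,   33.6802102 ]), [0.25983454439118103, 0.2598345443910461])
[ 684.12522197 -358.9412979    30.        ]
[ 635.76176956 -413.00657676   30.        ]
[ 562.06043872 -370.59707182  161.80462035]
```

```bash
python3 -m creep '[{"tx":-41,"ty":45,"tz":-20,"rx":0,"ry":0,"rz":0,"fingers":90},{"tx":-41,"ty":45,"tz":-60,"rx":0,"ry":0,"rz":0,"fingers":90},{"tx":-41,"ty":45,"tz":-95,"rx":0,"ry":0,"rz":0,"fingers":90},{"tx":-41,"ty":45,"tz":-95,"rx":0,"ry":0,"rz":0,"fingers":90},{"tx":-41,"ty":45,"tz":-95,"rx":0,"ry":0,"rz":0,"fingers":90}]'
python3 - <<'E'
from h import *
snap('wrist','wr5');crop('wr5',200,150,440,330,'wr5c',3.3)
print(ctrl.get_obs()['ee_pos'])
E
```

```text
t: 10.8
ee_pos: [522.2, -326.4, 68.4]
orientation: [-1.21, 1.205, -1.209]
ft_force: [0.8, 0.1, 0.7]
width: 56.7
[ 522.40652604 -326.79229671   68.68908897]
```

View pics/wr5c.png

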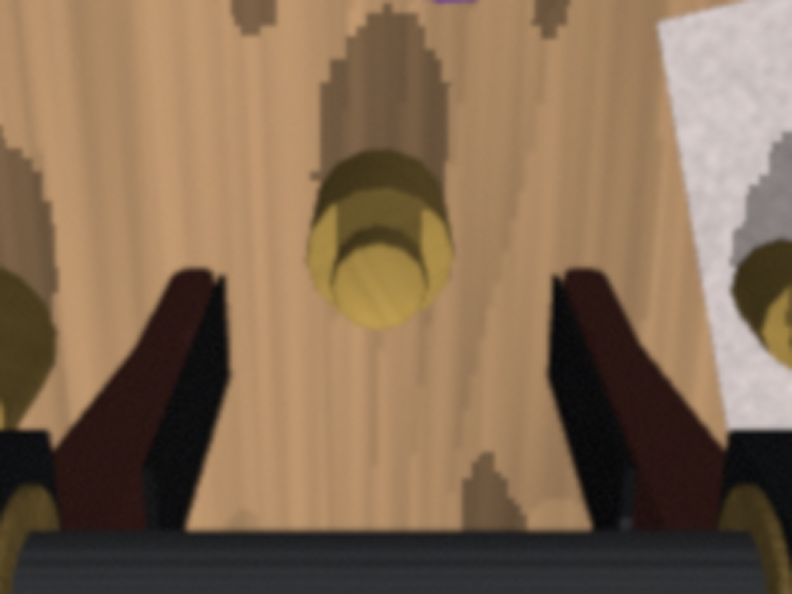

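Run:
```python
from h import *
print(atz('wr5',314.5,236,44),tri(('wr5',314.5,236),('wr4',271.4,147)))
```

```text
[ 520.09503594 -324.84900586   44.        ] (array([ 520.01985779, -326.4710212 ,   40.49954758]), [0.05762335808321598, 0.05762335808341287])
```

```bash
python3 -m creep '[{"tx":-2,"ty":1,"tz":-25,"rx":0,"ry":0,"rz":0,"fingers":90},{"tx":-2,"ty":1,"tz":-49,"rx":0,"ry":0,"rz":0,"fingers":90},{"tx":-2,"ty":1,"tz":-50,"rx":0,"ry":0,"rz":0,"fingers":90},{"tx":-2,"ty":1,"tz":-50,"rx":0,"ry":0,"rz":0,"fingers":255},{"tx":-2,"ty":1,"tz":-50,"rx":0,"ry":0,"rz":0,"fingers":255},{"tx":-2,"ty":1,"tz":-50,"rx":0,"ry":0,"rz":0,"fingers":255},{"tx":-2,"ty":1,"tz":-50,"rx":0,"ry":0,"rz":0,"fingers":255}]'
```

```text
t: 11.72
ee_pos: [519.7, -325.9, 17.7]
orientation: [-1.21, 1.206, -1.209]
ft_force: [-1.0, 0.3, 5.8]
width: 30.4
```

```bash
python3 -m creep '[{"tx":0,"ty":0,"tz":30,"rx":0,"ry":0,"rz":0,"fingers":255},{"tx":0,"ty":0,"tz":85,"rx":0,"ry":0,"rz":0,"fingers":255},{"tx":10,"ty":20,"tz":135,"rx":0,"ry":0,"rz":0,"fingers":255},{"tx":25,"ty":70,"tz":155,"rx":0,"ry":0,"rz":0,"fingers":255},{"tx":40,"ty":125,"tz":155,"rx":0,"ry":0,"rz":0,"fingers":255},{"tx":55,"ty":180,"tz":155,"rx":0,"ry":0,"rz":0,"fingers":255},{"tx":65,"ty":230,"tz":150,"rx":0,"ry":0,"rz":0,"fingers":255},{"tx":67,"ty":254,"tz":140,"rx":0,"ry":0,"rz":0,"fingers":255},{"tx":67,"ty":254,"tz":130,"rx":0,"ry":0,"rz":0,"fingers":255},{"tx":67,"ty":254,"tz":130,"rx":0,"ry":0,"rz":0,"fingers":255}]'
python3 - <<'E'
from h import *
snap('side','s4');crop('s4',220,80,380,260,'s4c',3.3);snap('wrist','wr6')
E
```

```text
t: 12.98
ee_pos: [585.0, -72.0, 145.6]
orientation: [-1.212, 1.209, -1.207]
ft_force: [0.5, -0.9, -1.7]
width: 30.4
```

View pics/s4c.png

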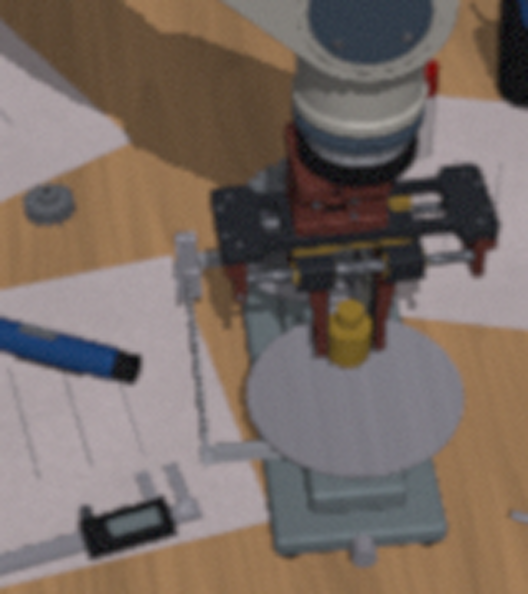

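View pics/wr6.png

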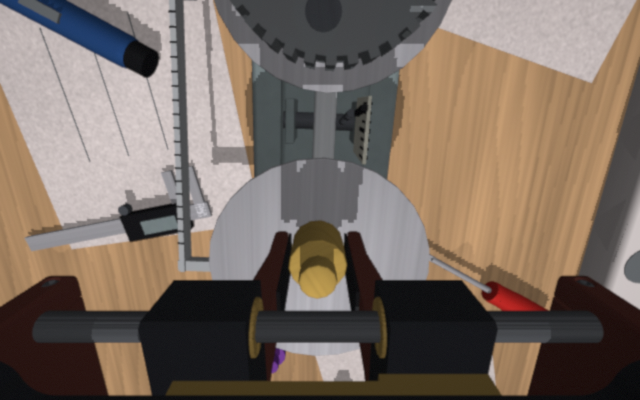

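```bash
python3 -m creep '[{"tx":0,"ty":-2,"tz":-4,"rx":0,"ry":0,"rz":0,"fingers":255},{"tx":0,"ty":-2,"tz":-7,"rx":0,"ry":0,"rz":0,"fingers":255},{"tx":0,"ty":-2,"tz":-10,"rx":0,"ry":0,"rz":0,"fingers":255},{"tx":0,"ty":-2,"tz":-11,"rx":0,"ry":0,"rz":0,"fingers":255},{"tx":0,"ty":-2,"tz":-11,"rx":0,"ry":0,"rz":0,"fingers":255},{"tx":0,"ty":-2,"tz":-11,"rx":0,"ry":0,"rz":0,"fingers":255}]'; for i in 1 2 3; do python3 -m creep '[{"tx":0,"ty":0,"tz":-1,"rx":0,"ry":0,"rz":0,"fingers":255},{"tx":0,"ty":0,"tz":-1,"rx":0,"ry":0,"rz":0,"fingers":255}]' | sed -n '2p;4p'; done
```

```text
t: 13.82
ee_pos: [586.1, -73.5, 135.8]
orientation: [-1.21, 1.207, -1.208]
ft_force: [0.9, 0.1, -1.8]
width: 30.6
ee_pos: [585.9, -73.5, 134.6]
ft_force: [-0.7, -0.5, -1.9]
ee_pos: [585.9, -73.5, 133.6]
ft_force: [-0.3, -0.5, -2.3]
ee_pos: [586.0, -73.6, 132.8]
ft_force: [-0.7, -0.9, 1.4]
```

Contact: the force changed sign. Releasing.

```bash
python3 -m creep '[{"tx":0,"ty":0,"tz":0.5,"rx":0,"ry":0,"rz":0,"fingers":140},{"tx":0,"ty":0,"tz":0.5,"rx":0,"ry":0,"rz":0,"fingers":110},{"tx":0,"ty":0,"tz":0.5,"rx":0,"ry":0,"rz":0,"fingers":90},{"tx":0,"ty":0,"tz":30,"rx":0,"ry":0,"rz":0,"fingers":90},{"tx":0,"ty":0,"tz":70,"rx":0,"ry":0,"rz":0,"fingers":90},{"tx":0,"ty":-55,"tz":80,"rx":0,"ry":0,"rz":0,"fingers":90},{"tx":0,"ty":-55,"tz":80,"rx":0,"ry":0,"rz":0,"fingers":90}]'
python3 - <<'E'
from h import *
snap('wrist','wr7');snap('side','s5');crop('s5',220,80,380,260,'s5c',3.3);print(ctrl.get_obs()['ee_pos'])
E
```

```text
t: 15.45
ee_pos: [586.7, -131.1, 214.1]
orientation: [-1.207, 1.207, -1.212]
ft_force: [-0.6, -0.5, -0.2]
width: 56.9
[ 585.61468767 -128.66091784  212.43109004]
```

View pics/wr7.png

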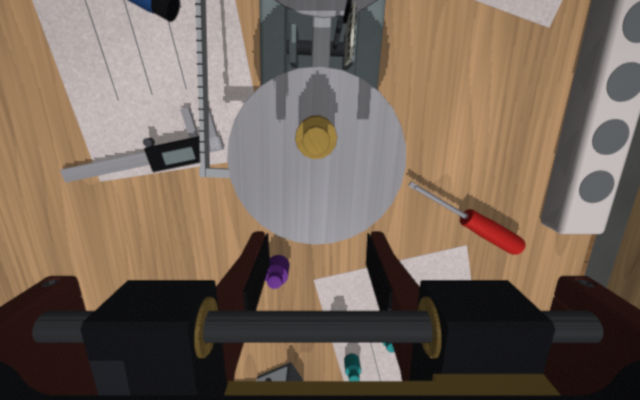

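View pics/s5c.png

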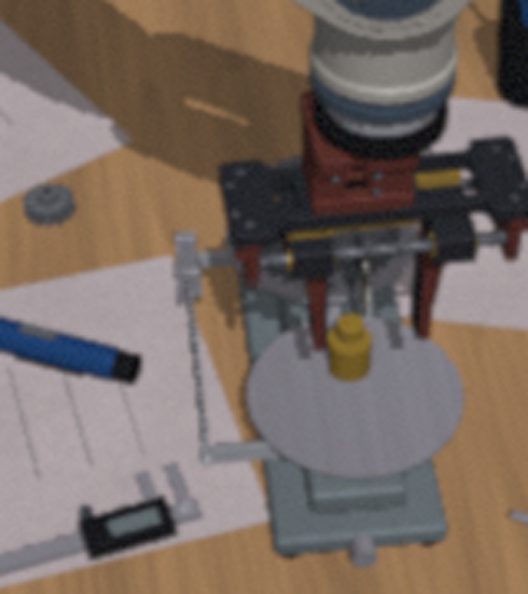

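```bash
python3 -c "
from h import *
print(atz('wr7',317,155,115),atz('wr7',316.5,141,160))"; python3 -m creep '[{"tx":5,"ty":-60,"tz":0,"rx":0,"ry":0,"rz":0,"fingers":110},{"tx":15,"ty":-120,"tz":0,"rx":0,"ry":0,"rz":0,"fingers":110},{"tx":25,"ty":-175,"tz":-20,"rx":0,"ry":0,"rz":0,"fingers":110},{"tx":29,"ty":-215,"tz":-60,"rx":0,"ry":0,"rz":0,"fingers":110},{"tx":29,"ty":-215,"tz":-110,"rx":0,"ry":0,"rz":0,"fingers":110},{"tx":29,"ty":-215,"tz":-148,"rx":0,"ry":0,"rz":0,"fingers":110},{"tx":29,"ty":-215,"tz":-148,"rx":0,"ry":0,"rz":0,"fingers":110},{"tx":29,"ty":-215,"tz":-148,"rx":0,"ry":0,"rz":0,"fingers":110}]'
python3 - <<'E'
from h import *
snap('wrist','wr8');crop('wr8',200,150,440,330,'wr8c',3.3)
print(ctrl.get_obs()['ee_pos'])
E
```

```text
[586.3899127  -90.46138015 115.        ] [585.98637634 -73.59119274 160.        ]
t: 16.55
ee_pos: [615.9, -343.0, 65.7]
orientation: [-1.21, 1.206, -1.208]
ft_force: [0.3, -0.3, 0.2]
width: 49.8
[ 616.34833318 -343.45600685   66.5384681 ]
```

View pics/wr8c.png

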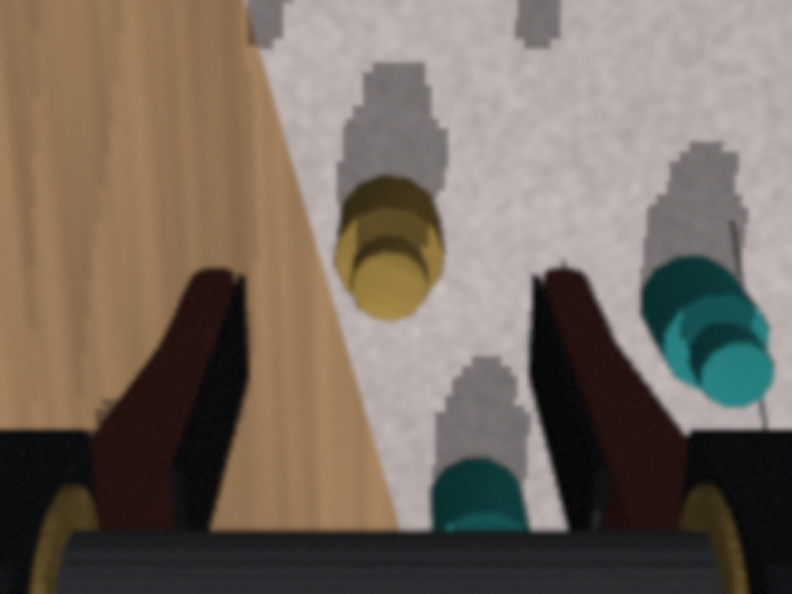

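```bash
python3 - <<'E'
from h import *
print(atz('wr8',318.2,236,37),tri(('wr8',318.2,236),('wr4',376.6,166)),atz('wr7',317,67,115),atz('wr7',317,243,115))
E
python3 -m creep '[{"tx":-0.5,"ty":0,"tz":-25,"rx":0,"ry":0,"rz":0,"fingers":110},{"tx":-0.5,"ty":0,"tz":-48,"rx":0,"ry":0,"rz":0,"fingers":110},{"tx":-0.5,"ty":0,"tz":-50,"rx":0,"ry":0,"rz":0,"fingers":110},{"tx":-0.5,"ty":0,"tz":-50,"rx":0,"ry":0,"rz":0,"fingers":255},{"tx":-0.5,"ty":0,"tz":-50,"rx":0,"ry":0,"rz":0,"fingers":255},{"tx":-0.5,"ty":0,"tz":-50,"rx":0,"ry":0,"rz":0,"fingers":255},{"tx":-0.5,"ty":0,"tz":-50,"rx":0,"ry":0,"rz":0,"fingers":255}]'
```

```text
[ 616.08866541 -343.37938197   37.        ] (array([ 616.10466252, -344.78124709,   33.91316342]), [0.0006560268878051917, 0.0006560268877195652]) [586.43547899 -23.08331878 115.        ] [ 586.33579007 -170.49156024  115.        ]
t: 17.48
ee_pos: [615.0, -343.9, 15.5]
orientation: [-1.21, 1.207, -1.209]
ft_force: [-0.5, 0.1, 3.5]
width: 23.1
```

```bash
python3 -m creep '[{"tx":0,"ty":0,"tz":30,"rx":0,"ry":0,"rz":0,"fingers":255},{"tx":0,"ty":0,"tz":85,"rx":0,"ry":0,"rz":0,"fingers":255},{"tx":-5,"ty":20,"tz":135,"rx":0,"ry":0,"rz":0,"fingers":255},{"tx":-15,"ty":70,"tz":150,"rx":0,"ry":0,"rz":0,"fingers":255},{"tx":-20,"ty":125,"tz":150,"rx":0,"ry":0,"rz":0,"fingers":255},{"tx":-25,"ty":180,"tz":150,"rx":0,"ry":0,"rz":0,"fingers":255},{"tx":-29,"ty":213,"tz":140,"rx":0,"ry":0,"rz":0,"fingers":255},{"tx":-29,"ty":213,"tz":130,"rx":0,"ry":0,"rz":0,"fingers":255},{"tx":-29,"ty":213,"tz":122,"rx":0,"ry":0,"rz":0,"fingers":255},{"tx":-29,"ty":213,"tz":120,"rx":0,"ry":0,"rz":0,"fingers":255}]';  python3 -m creep '[{"tx":0,"ty":0,"tz":-1,"rx":0,"ry":0,"rz":0,"fingers":255},{"tx":0,"ty":0,"tz":-2,"rx":0,"ry":0,"rz":0,"fingers":255},{"tx":0,"ty":0,"tz":-2,"rx":0,"ry":0,"rz":0,"fingers":255}]'; for i in 1 2 ; do python3 -m creep '[{"tx":0,"ty":0,"tz":-1,"rx":0,"ry":0,"rz":0,"fingers":255},{"tx":0,"ty":0,"tz":-1,"rx":0,"ry":0,"rz":0,"fingers":255}]' | sed -n '2p;4p'; done
```

```text
t: 18.73
ee_pos: [585.3, -131.6, 133.9]
orientation: [-1.21, 1.209, -1.208]
ft_force: [-0.7, -0.5, -0.7]
width: 23.1
t: 19.1
ee_pos: [585.5, -130.8, 132.8]
orientation: [-1.21, 1.208, -1.208]
ft_force: [0.2, 0.5, -1.7]
width: 23.7
ee_pos: [585.5, -130.5, 131.7]
ft_force: [-0.4, 0.1, -1.2]
ee_pos: [585.5, -130.5, 130.7]
ft_force: [-0.1, -0.3, 0.2]
```

```bash
python3 -m creep '[{"tx":0,"ty":0,"tz":-1,"rx":0,"ry":0,"rz":0,"fingers":255},{"tx":0,"ty":0,"tz":-1,"rx":0,"ry":0,"rz":0,"fingers":255}]';python3 -m creep '[{"tx":0,"ty":0,"tz":0,"rx":0,"ry":0,"rz":0,"fingers":160},{"tx":0,"ty":0,"tz":0,"rx":0,"ry":0,"rz":0,"fingers":130},{"tx":0,"ty":0,"tz":0,"rx":0,"ry":0,"rz":0,"fingers":110},{"tx":0,"ty":0,"tz":30,"rx":0,"ry":0,"rz":0,"fingers":110},{"tx":0,"ty":0,"tz":70,"rx":0,"ry":0,"rz":0,"fingers":110},{"tx":0,"ty":-55,"tz":80,"rx":0,"ry":0,"rz":0,"fingers":110},{"tx":-10,"ty":-100,"tz":80,"rx":0,"ry":0,"rz":0,"fingers":110},{"tx":-10,"ty":-100,"tz":80,"rx":0,"ry":0,"rz":0,"fingers":110}]'
python3 - <<'E'
from h import *
snap('wrist','wr9');snap('side','s6');crop('s6',220,80,380,260,'s6c',3.3);print(ctrl.get_obs()['ee_pos'])
E
```

```text
t: 19.85
ee_pos: [585.5, -130.6, 129.7]
orientation: [-1.21, 1.208, -1.208]
ft_force: [-0.3, -0.3, 0.2]
width: 23.9
t: 20.85
ee_pos: [574.9, -233.1, 209.9]
orientation: [-1.209, 1.21, -1.211]
ft_force: [-0.3, -0.4, 0.1]
width: 49.9
[ 575.14006362 -230.57470938  209.45801809]
```

View pics/wr9.png

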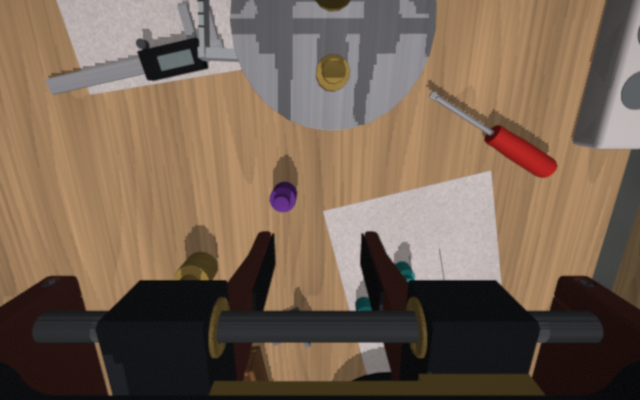

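View pics/s6c.png

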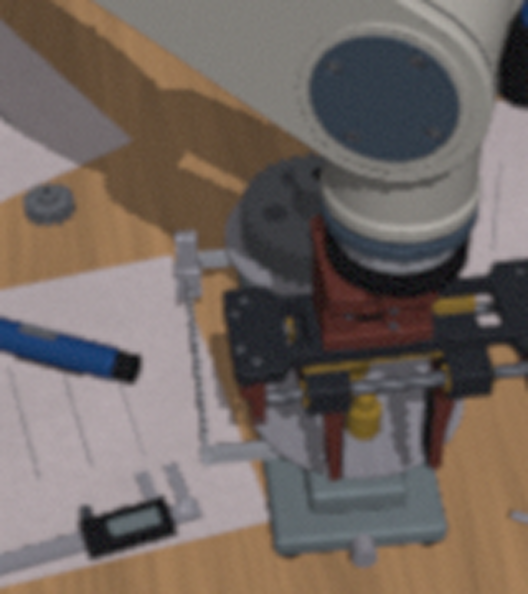

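```bash
python3 -m creep '[{"tx":-15,"ty":10,"tz":0,"rx":0,"ry":0,"rz":0.17,"fingers":130},{"tx":-35,"ty":40,"tz":0,"rx":0,"ry":0,"rz":0.34,"fingers":130},{"tx":-55,"ty":80,"tz":0,"rx":0,"ry":0,"rz":0.51,"fingers":130},{"tx":-70,"ty":130,"tz":0,"rx":0,"ry":0,"rz":0.68,"fingers":130},{"tx":-82,"ty":180,"tz":0,"rx":0,"ry":0,"rz":0.85,"fingers":130},{"tx":-86,"ty":230,"tz":0,"rx":0,"ry":0,"rz":1.02,"fingers":130},{"tx":-86,"ty":280,"tz":0,"rx":0,"ry":0,"rz":1.19,"fingers":130},{"tx":-86,"ty":315,"tz":-10,"rx":0,"ry":0,"rz":1.36,"fingers":130},{"tx":-86,"ty":315,"tz":-30,"rx":0,"ry":0,"rz":1.53,"fingers":130},{"tx":-86,"ty":315,"tz":-30,"rx":0,"ry":0,"rz":1.53,"fingers":130}]';python3 -m creep '[{"tx":0,"ty":0,"tz":0,"rx":0,"ry":0,"rz":0,"fingers":130},{"tx":0,"ty":0,"tz":0,"rx":0,"ry":0,"rz":0,"fingers":130}]'
python3 - <<'E'
from h import *
snap('wrist','wr10');print(ctrl.get_obs()['ee_pos'],ctrl.get_obs()['qpos'])
snap('side','s7');crop('s7',220,80,380,260,'s7c',3.3)
E
```

```text
t: 22.2
ee_pos: [487.9, 85.8, 178.5]
orientation: [-1.571, 0.032, -0.027]
ft_force: [-0.6, -0.3, -0.1]
width: 43.3
t: 22.45
ee_pos: [489.9, 84.3, 180.4]
orientation: [-1.57, 0.031, -0.033]
ft_force: [-0.3, 0.6, -0.6]
width: 43.0
[489.85308929  84.26315202 180.32391336] [ 1.46385075e-01  3.07509174e-01  1.94925831e+00  4.53891652e-05
  8.83713383e-01 -1.38358658e+00]
```

View pics/wr10.png

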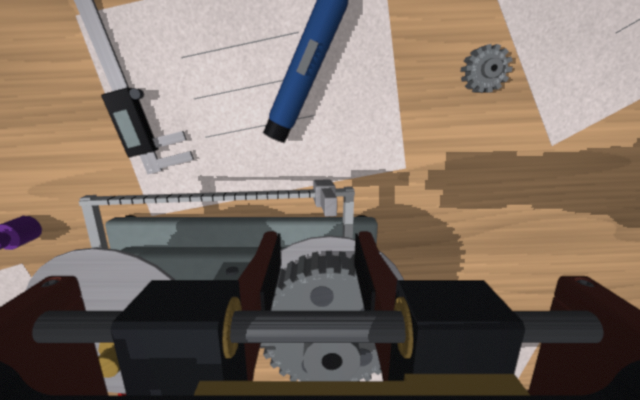

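View pics/s7c.png

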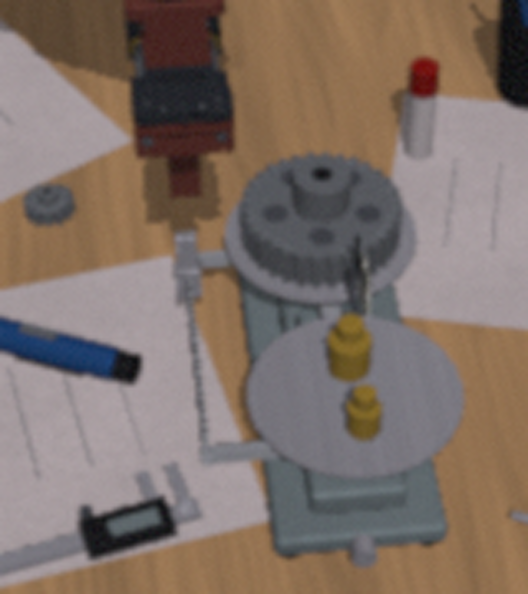

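Run:
```python
from h import *
crop('wr10',230,150,430,270,'wr10c',4)
```

```text
(no output)
```

View pics/wr10c.png

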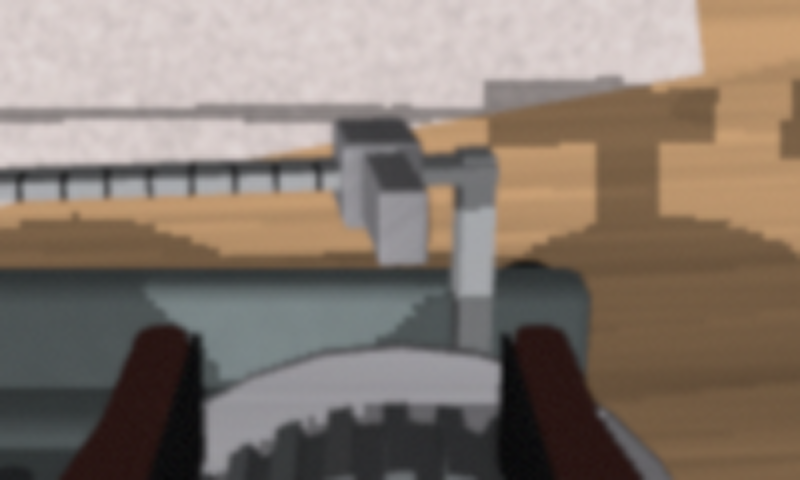

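Run:
```python
from h import *
for z in(100,103,112):print(atz('wr10',330.1,206.6,z))
c=(275.7+0,150)
print(tri(('wr10',330.1,206.6),('side0',276,152)))
```

```text
[488.52088816  95.34519976 100.        ]
[487.48207713  95.25286602 103.        ]
[484.36564404  94.97586481 112.        ]
(array([490.65185793,  95.52243543,  93.60486311]), [0.08108856501805323, 0.08108856501805924])
```

```bash
python3 -m creep '[{"tx":-1.5,"ty":11,"tz":-20,"rx":0,"ry":0,"rz":0,"fingers":160},{"tx":-1.5,"ty":11,"tz":-45,"rx":0,"ry":0,"rz":0,"fingers":160},{"tx":-1.5,"ty":11,"tz":-45,"rx":0,"ry":0,"rz":0,"fingers":160},{"tx":-1.5,"ty":11,"tz":-45,"rx":0,"ry":0,"rz":0,"fingers":160}]'
python3 - <<'E'
from h import *
snap('wrist','wr11');print(ctrl.get_obs()['ee_pos'])
crop('wr11',200,150,440,330,'wr11c',3.3)
snap('side','s8');crop('s8',220,80,380,260,'s8c',3.3)
E
```

```text
t: 23.05
ee_pos: [488.5, 95.3, 135.4]
orientation: [-1.57, 0.03, -0.032]
ft_force: [-0.2, -0.0, -0.6]
width: 32.7
[488.69038095  95.36306566 135.63811296]
```

View pics/wr11c.png

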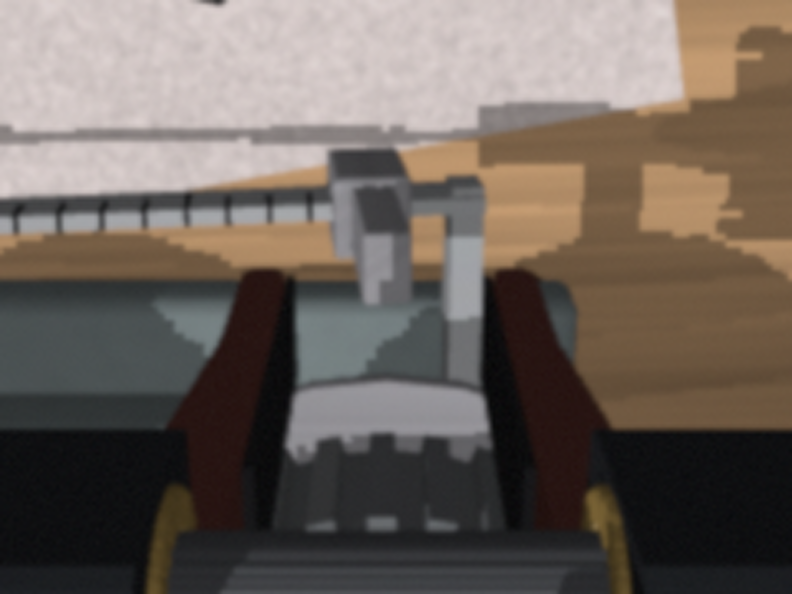

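View pics/s8c.png

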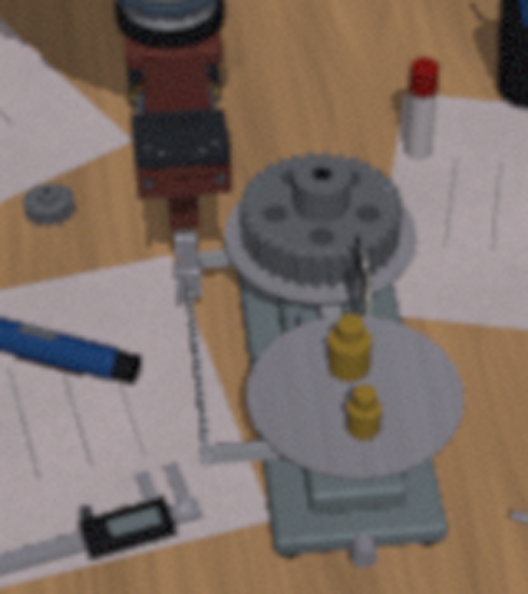

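Run:
```python
from h import *
for z in(100,103):print(atz('wr11',316.4,229.5,z))
print(tri(('wr11',316.4,229.5),('wr10',330.1,206.6)))
```

```text
[487.33208477  95.33728383 100.        ]
[486.04309867  95.39587769 103.        ]
(array([491.80726611,  95.39591637,  90.00368918]), [0.30409789519341013, 0.3040978951933551])
```

```bash
python3 -m creep '[{"tx":-0.5,"ty":0,"tz":-20,"rx":0,"ry":0,"rz":0,"fingers":160},{"tx":-0.5,"ty":0,"tz":-37,"rx":0,"ry":0,"rz":0,"fingers":170},{"tx":-0.5,"ty":0,"tz":-37,"rx":0,"ry":0,"rz":0,"fingers":180},{"tx":-0.5,"ty":0,"tz":-37,"rx":0,"ry":0,"rz":0,"fingers":185},{"tx":-0.5,"ty":0,"tz":-37,"rx":0,"ry":0,"rz":0,"fingers":185}]'
python3 - <<'E'
from h import *
snap('wrist','wr12');print(ctrl.get_obs()['ee_pos'],ctrl.get_obs()['ft_force'])
crop('wr12',200,180,440,360,'wr12c',3.3)
E
```

```text
t: 23.78
ee_pos: [488.1, 95.5, 98.5]
orientation: [-1.57, 0.029, -0.032]
ft_force: [-0.9, 0.2, -0.8]
width: 24.2
[488.0063414   95.56829167  98.44362979] [-0.56014725 -0.59510815  0.03655429]
```

View pics/wr12c.png

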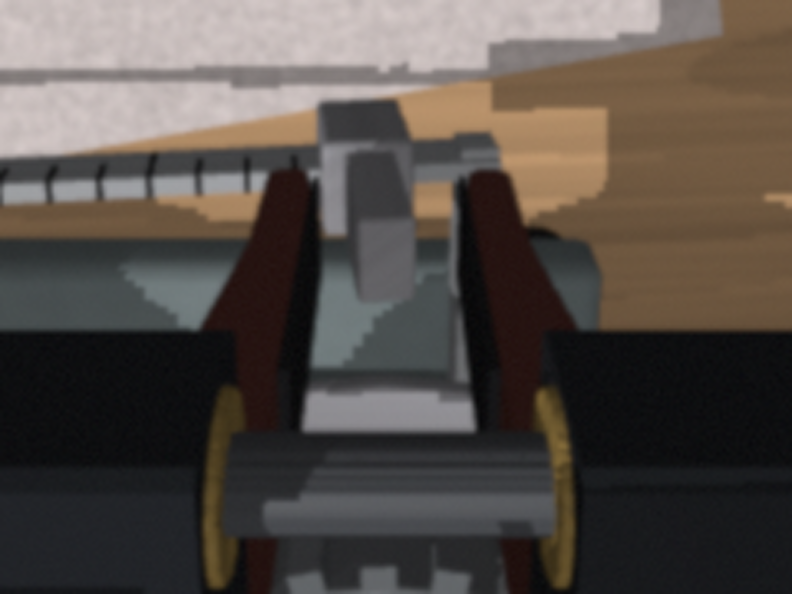

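```bash
python3 -m creep '[{"tx":-0.4,"ty":-10,"tz":0,"rx":0,"ry":0,"rz":0,"fingers":185},{"tx":-0.8,"ty":-22,"tz":0,"rx":0,"ry":0,"rz":0,"fingers":185},{"tx":-1.3,"ty":-34,"tz":0,"rx":0,"ry":0,"rz":0,"fingers":185},{"tx":-1.8,"ty":-46,"tz":0,"rx":0,"ry":0,"rz":0,"fingers":185},{"tx":-2.3,"ty":-58,"tz":0,"rx":0,"ry":0,"rz":0,"fingers":185},{"tx":-2.8,"ty":-67,"tz":0,"rx":0,"ry":0,"rz":0,"fingers":185},{"tx":-2.8,"ty":-67,"tz":0,"rx":0,"ry":0,"rz":0,"fingers":185},{"tx":-2.8,"ty":-63,"tz":0,"rx":0,"ry":0,"rz":0,"fingers":185},{"tx":-2.8,"ty":-62,"tz":0,"rx":0,"ry":0,"rz":0,"fingers":185},{"tx":-2.8,"ty":-62,"tz":0,"rx":0,"ry":0,"rz":0,"fingers":185}]'; python3 -m creep '[{"tx":0,"ty":0,"tz":0,"rx":0,"ry":0,"rz":0,"fingers":185},{"tx":0,"ty":0,"tz":0,"rx":0,"ry":0,"rz":0,"fingers":185},{"tx":0,"ty":0,"tz":0,"rx":0,"ry":0,"rz":0,"fingers":185}]';python3 - <<'E'
from h import *
snap('wrist','wr13');print(ctrl.get_obs()['ee_pos'],ctrl.get_obs()['ft_force'])
crop('wr13',200,180,440,360,'wr13c',3.3)
snap('side','s9');crop('s9',220,80,380,260,'s9c',3.3)
E
```

```text
t: 25.08
ee_pos: [484.6, 33.9, 97.6]
orientation: [-1.571, 0.03, -0.03]
ft_force: [-0.2, 0.3, -0.4]
width: 24.0
t: 25.45
ee_pos: [484.7, 33.4, 97.7]
orientation: [-1.571, 0.03, -0.031]
ft_force: [-0.2, 0.8, -0.5]
width: 24.1
[484.67625398  33.43552619  97.68527527] [ 0.3559256  -0.3125441  -0.64972026]
```

View pics/wr13c.png

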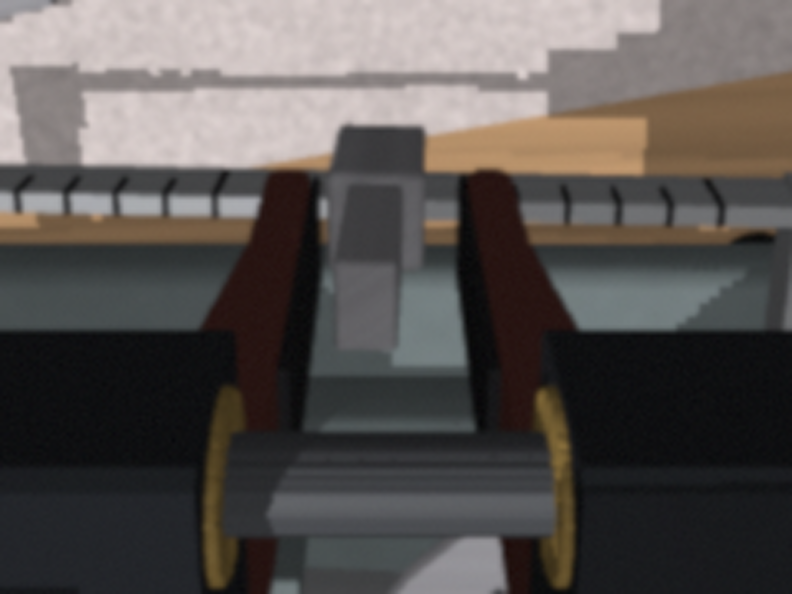

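View pics/s9c.png

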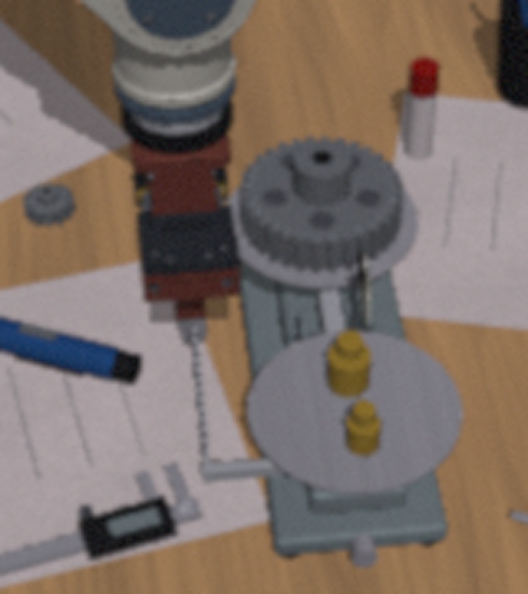

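```bash
cat > m.py <<'E'
from h import *
import sys
def up(f): return cv2.resize(cv2.cvtColor(load(f)['px'],cv2.COLOR_BGR2GRAY),None,fx=8,fy=8,interpolation=cv2.INTER_CUBIC)
def meas(f,ref='side0'):
    A=up(ref);B=up(f);out=[]
    for (x0,y0,x1,y1) in [(278,214,300,228),(292,208,330,232),(340,205,362,226)]:
        T=A[y0*8:y1*8,x0*8:x1*8];S=B[(y0-7)*8:(y1+7)*8,(x0-3)*8:(x1+3)*8]
        r=cv2.matchTemplate(S,T,cv2.TM_CCOEFF_NORMED);_,v,_,l=cv2.minMaxLoc(r);out.append((l[0]/8-3,l[1]/8-7,round(float(v),2)))
    return out
if __name__=='__main__':
    for f in sys.argv[1:]: print(f,meas(f))
E
python3 m.py s1 s3 s7 s8 s9
```

```text
s1 [(0.0, 0.125, 0.98), (0.0, 0.125, 0.99), (0.0, 0.0, 0.95)]
s3 [(-0.5, -4.5, 0.93), (-1.0, -4.5, 0.96), (-0.5, -3.5, 0.92)]
s7 [(-0.5, -4.375, 0.93), (-1.0, -4.125, 0.88), (-0.5, -3.25, 0.93)]
s8 [(-0.5, -4.375, 0.93), (-1.0, -4.125, 0.87), (-0.5, -3.25, 0.93)]
s9 [(0.125, 0.875, 0.97), (0.0, 0.875, 0.89), (0.0, 0.625, 0.95)]
```

```bash
python3 -m creep '[{"tx":0.2,"ty":5,"tz":0,"rx":0,"ry":0,"rz":0,"fingers":185},{"tx":0.4,"ty":10,"tz":0,"rx":0,"ry":0,"rz":0,"fingers":185},{"tx":0.6,"ty":14,"tz":0,"rx":0,"ry":0,"rz":0,"fingers":185},{"tx":0.7,"ty":16.5,"tz":0,"rx":0,"ry":0,"rz":0,"fingers":185},{"tx":0.7,"ty":16.5,"tz":0,"rx":0,"ry":0,"rz":0,"fingers":185},{"tx":0.7,"ty":13,"tz":0,"rx":0,"ry":0,"rz":0,"fingers":185},{"tx":0.7,"ty":10,"tz":0,"rx":0,"ry":0,"rz":0,"fingers":185},{"tx":0.7,"ty":10,"tz":0,"rx":0,"ry":0,"rz":0,"fingers":160},{"tx":0.7,"ty":10,"tz":25,"rx":0,"ry":0,"rz":0,"fingers":160},{"tx":0.7,"ty":10,"tz":75,"rx":0,"ry":0,"rz":0,"fingers":160}]'; python3 -m creep '[{"tx":0,"ty":0,"tz":30,"rx":0,"ry":0,"rz":0,"fingers":160},{"tx":-50,"ty":0,"tz":40,"rx":0,"ry":0,"rz":0,"fingers":160},{"tx":-50,"ty":0,"tz":40,"rx":0,"ry":0,"rz":0,"fingers":160},{"tx":-50,"ty":0,"tz":40,"rx":0,"ry":0,"rz":0,"fingers":160},{"tx":-50,"ty":0,"tz":40,"rx":0,"ry":0,"rz":0,"fingers":160},{"tx":-50,"ty":0,"tz":40,"rx":0,"ry":0,"rz":0,"fingers":160}]';python3 - <<'E'
from h import *
snap('wrist','wr14');snap('side','s10');crop('s10',220,80,380,260,'s10c',3.3)
E
python3 m.py s10
```

```text
t: 26.8
ee_pos: [483.9, 43.2, 172.0]
orientation: [-1.571, 0.034, -0.027]
ft_force: [0.5, -0.2, -0.4]
width: 32.6
t: 27.55
ee_pos: [435.9, 43.5, 212.3]
orientation: [-1.571, 0.031, -0.03]
ft_force: [-0.7, 0.4, -0.3]
width: 32.9
s10 [(0.0, -0.25, 0.98), (-0.125, -0.125, 0.89), (-0.125, -0.125, 0.96)]
```

View pics/wr14.png

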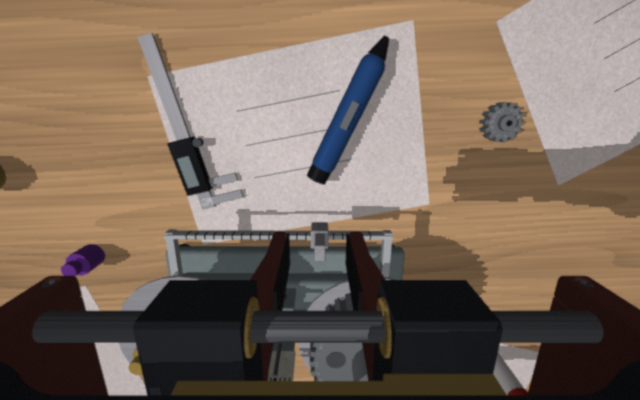

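View pics/s10c.png

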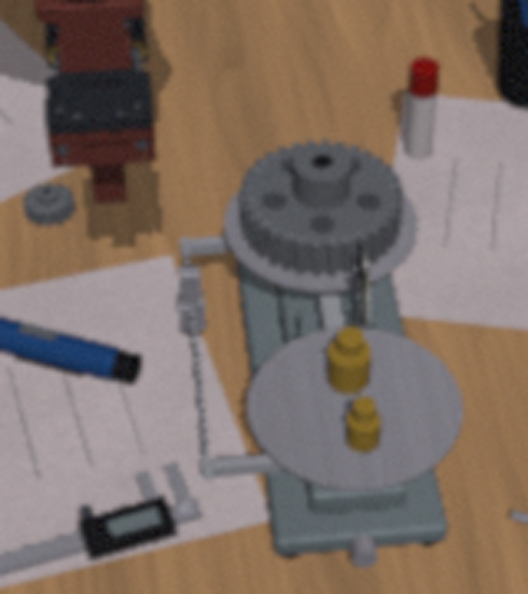

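```bash
python3 -m creep '[{"tx":-40,"ty":30,"tz":20,"rx":0,"ry":0,"rz":0,"fingers":160},{"tx":-60,"ty":80,"tz":40,"rx":0,"ry":0,"rz":0,"fingers":160},{"tx":-60,"ty":140,"tz":40,"rx":0,"ry":0,"rz":0,"fingers":160},{"tx":-60,"ty":200,"tz":40,"rx":0,"ry":0,"rz":0,"fingers":160},{"tx":-60,"ty":200,"tz":40,"rx":0,"ry":0,"rz":0,"fingers":160},{"tx":-60,"ty":200,"tz":40,"rx":0,"ry":0,"rz":0,"fingers":160}]';python3 - <<'E'
from h import *
snap('side','s11');snap('top','t11')
a=load('top0')['px'][150:250,200:380];b=load('t11')['px'][150:250,200:380]
cv2.imwrite('pics/t11c.png',cv2.resize(np.vstack([a,b]),None,fx=3,fy=3,interpolation=cv2.INTER_CUBIC))
E
python3 m.py s11
```

```text
t: 28.4
ee_pos: [375.0, 243.1, 252.2]
orientation: [-1.572, 0.031, -0.029]
ft_force: [0.3, -1.1, 0.1]
width: 32.8
s11 [(0.0, -0.25, 0.98), (-0.125, -0.125, 0.89), (0.0, -0.25, 0.95)]
```

View pics/t11c.png

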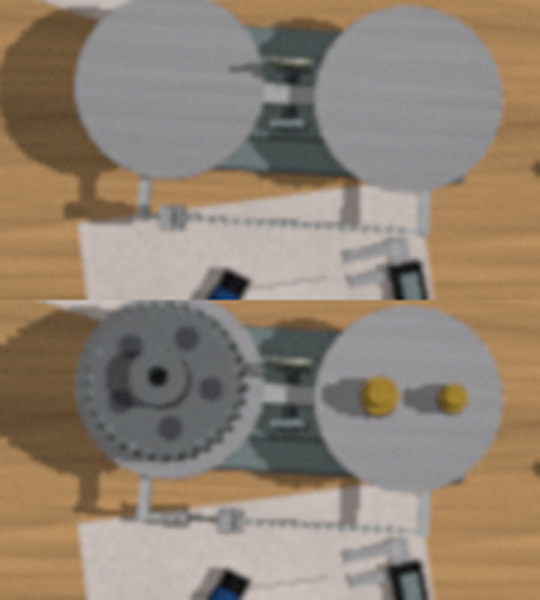

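```bash
python3 -c "
from h import *
print(ctrl.close_job())"
```

```text
the job is handed in; nothing more can be done
None
```

I weighed the gear and handed the job in at about 28.5 s of the 72 s allowed. `close_job()` gives no verdict, so the result rests on my own checks.

**What I did:**
- I gripped the gear by its hub and set it hub up on the left pan.
- I stood the 200 g and then the 100 g weight on the right pan.
- I pushed the poise to about 60 mm and let go. The beam rested about 0.023 rad right-heavy, so I pushed it back to an estimated 52 mm. That puts the gear at roughly 355 g.

**Last checks:**
- **Level:** Two side pictures about 1 s apart both showed the right pan within about 0.25 px of the empty, level picture. That is roughly −0.005 rad, against a limit of 0.02. In the top view the pointer was back near where it started.
- **Gear and weights:** All three stood upright and well inside the pans, with the arm clear of everything.
- **Everything else:** I did not touch the 500 g weight, and no bystander looked moved in the views I checked. I did not measure their positions at the end.

**Disagreements:**
- **Poise tab:** I first misread the tab as 11 mm off by taking the poise body for it. The wrist view corrected that before I touched it.
- **Gear weight:** The wrist force suggested about 330 g, less than the balance's 355 g, but that reading is noisy.
- **Heights:** Those measured from the two fixed cameras came out 2–11 mm low. I used the stated heights as the reference, and wrist views and contact force to correct them.

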